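# Lay the coated slides in their drying trays

## Task

Lay the three coated slides from the right of the worktop into the drying trays on the left, each flat, coating up, in the tray whose card has its colour, centred and squarely between the two end lips. Darker coatings dry longer, so go from dark to light: the black one first, then the brown, then the tan. Leave the uncoated slide, the beaker and the spare nozzle standing where they are.

Things in the scene. Friction and masses are not known exactly. Their poses are not given: they have to be found in the camera images.
- slide_black_mid (a point): coated slide with a black rectangular coating on its white top; flat block 28 (x) x 52 (y) x 9 mm thick, 30 g, loose, lying flat on the worktop on the right, coating up. Point at its centre, 4.5 mm above its underside; y is its long axis, z up
- slide_brown_mid (a point): coated slide with a chestnut brown rectangular coating on its white top; flat block 28 (x) x 52 (y) x 9 mm thick, 30 g, loose, lying flat on the worktop on the right, coating up. Point at its centre, 4.5 mm above its underside; y is its long axis, z up
- slide_tan_mid (a point): coated slide with a light tan (sandy) rectangular coating on its white top; flat block 28 (x) x 52 (y) x 9 mm thick, 30 g, loose, lying flat on the worktop on the right, coating up. Point at its centre, 4.5 mm above its underside; y is its long axis, z up
- tray_black_rest (a point): fixed grey metal drying tray with a black card (44 x 18 mm, centred at y = +54 mm). Plate 62 (x) x 112 (y) mm, y -42 to +70, floor 3 mm thick; end lips, top 7 mm over the worktop, across y with inner faces 34 mm either side of this point; sides open. Point: where the slide's centre belongs, 7.5 mm over the worktop; slide's long axis along y, either way round
- tray_brown_rest (a point): fixed grey metal drying tray with a chestnut brown card (44 x 18 mm, centred at y = +54 mm). Plate 62 (x) x 112 (y) mm, y -42 to +70, floor 3 mm thick; end lips, top 7 mm over the worktop, across y with inner faces 34 mm either side of this point; sides open. Point: where the slide's centre belongs, 7.5 mm over the worktop; slide's long axis along y, either way round
- tray_tan_rest (a point): fixed grey metal drying tray with a light tan (sandy) card (44 x 18 mm, centred at y = +54 mm). Plate 62 (x) x 112 (y) mm, y -42 to +70, floor 3 mm thick; end lips, top 7 mm over the worktop, across y with inner faces 34 mm either side of this point; sides open. Point: where the slide's centre belongs, 7.5 mm over the worktop; slide's long axis along y, either way round
- slide_blank_mid (a point): uncoated slide, plain white with a pale grey window, same 28 x 52 x 9 mm size, lying loose among the others; stays where it is. Point at its centre, y its long axis
- beaker_mid (a point): empty glass beaker, 43 mm diameter, 56 mm high, standing loose among the slides; stays where it is. Point at its centre, half-way up
- nozzle_mid (a point): small white waisted spare nozzle, 23 mm diameter, 26 mm high, standing loose among the slides; stays where it is. Point at its centre, half-way up. (Other slides, on a board far to the right and out of reach, are not part of the job)
Not all that is in view belongs to the job. What is shaped like the part that bears slide_black_mid but turquoise is not meant. What is shaped like the part that bears slide_brown_mid but yellow is not meant.

How it is judged:
By the outcome, as a careful person would: the job done as asked, in the order asked, and still so for the second after the job is handed in, with the robot touching nothing.
It also fails if it takes over 88 s, if anything falls off the work surface, if the arm or the gripper's body presses on something with over 40 N, if the wrist force passes 120 N, or if a joint passes its speed limit or range.

## Robot

A 6-joint arm with a two-finger parallel gripper is mounted at the origin on a cart in front of the work surface, level with it; the furniture and walls round the work are solid. World frame = base frame: x ahead of the robot, y to its left, z up, the work surface at z = 0. Lengths are in m, angles in rad, forces in N, time in s.
With the tool pointing down it reaches from about 0.35 to 0.775 m from the base axis. Payload 5.5 kg.
Tool frame: the origin (TCP) lies at the very end of the fingers, on their centre line; the grasp point (between the pads) lies 19 mm behind it; y points along the fingers, z is the direction in which the jaws open and shut, and the axes are right-handed (so a half turn about y gives the same grasp; the last joint's range is limited). The gripper opens to 85 mm and grips with 20 to 120 N. Pads are 22 mm wide; open, the fingers measure 114 mm over their backs; the gripper's body (76 mm by 85 mm) begins 54 mm behind the grasp point. The pads swing forward as they close: fully open they stand 13 mm farther back than shut.
Start: joints at [-1.259, 0.313, 0.046, 1.304, 0, 1.431], TCP at [0.251, -0.517, 0.231] pointing down, gripper open.
Joint ranges: [-2.76, 2.76], [-0.86, 1.69], [-1.03, 1.26], [-2.2, 2.34], [-1.47, 1.5], [-3.14, 3.14]. Speed limits (rad/s): [2.57, 2.57, 3.14, 3.14, 3.14, 3.14].

## Interface

Orientations are given as a rotation vector (axis times angle).
In Python, from workcell import bot, eyes gives the robot as it stands.
- The arm moves only by the tool play_rows, never from a script. Its argument "moves" is a list of rows, each an object of numbers: "dx", "dy", "dz": the shift along the world's x, y, z in mm; "roll": the turn about the world's z in degrees; "hand": the opening, from 0 (shut) to 1 (fully open). In form: [{"dx": .., "dy": .., "dz": .., "roll": .., "hand": ..}, ...]. A call has exactly 5 rows; each row is the pose to reach, as a shift and turn from the pose commanded when the call began; what a row does not reach only later rows make up. A row lasts 1/8 s, in which the tool goes at most 62.5 mm and 10.7 degrees, less where a joint would pass 70% of its speed; a pose out of reach is approached as far as the arm can. A call with a gripper value outside its range is refused whole. The fingers move at their own pace and stop on an object; "newtons" is the grip in N (left out, the last holds). Time passes only in rows, so rows that repeat a pose let the fingers close, or fill a call up. It gives the time, the measured TCP pose, the force and the opening at its end, in the units of the state.
- bot.observe(): the state, without advancing time (a new reading comes with each control period).
- eyes.snapshot(name): name is "side" or "top"; returns a dict with "image" (480x640x3 uint8, blue, green, red), "K" (3x3 intrinsics, pixels), "distortion" ([k1, k2, p1, p2, k3] as OpenCV has them; the pictures are not rectified), "rvec" (rotation vector, rad) and "tvec" (3), from world to camera coordinates, as OpenCV has them. Camera axes: x right, y down, z forward; pixel columns grow to the right and rows downward; lengths in m; the calibration is good to about 2 mm. A picture is of the moment at which its call begins. There is no depth.
- bot.finish_job(): hands the job in, once; it reports no verdict.
The state is a dict: "t": time; "joint_pos": joint angles; "joint_vel": joint speeds; "tau": joint torques, N m; "tcp_pos": TCP position; "tool_rot": TCP orientation; "contact_force": force on the tool from outside, world axes, zero at the start; "torque": the same for the moment, N m; "finger_gap": finger opening in m.
Only numpy, scipy, OpenCV 4.12 (cv2) and the standard library are available. Lean on these libraries where they do the work, as an engineer would, in place of code of your own. Each camera call takes 0.05 s, during which the arm holds its last target.

## Working session

There is one attempt and no reset: what is moved stays moved. The work goes in short steps, Python scripts to look and compute and a tool call to move; the robot and the scene stay as the last step left them, time stands still between calls to the robot, and variables do not carry over. Pictures are saved under pics/ and viewed, and the job is handed in when it is done.

Besides the shell and the picture viewer there is one more tool, called as name(argument=value, ...), one argument or row to a line, values as JSON. play_rows: Moves the arm, as the interface text tells. Its arguments: {"type":"object","properties":{"moves":{"type":"array","items":{"type":"object","properties":{"dx":{"type":"number"},"dy":{"type":"number"},"dz":{"type":"number"},"roll":{"type":"number"},"hand":{"type":"number"}}}},"newtons":{"type":"number"}},"required":["moves"]}

```bash
mkdir -p pics; python3 - <<'E'
from workcell import bot, eyes
import cv2,pickle
o=bot.observe(); print(o)
for n in("side","top"):
    s=eyes.snapshot(n); cv2.imwrite(f"pics/{n}0.png",s["image"]); pickle.dump(s,open(f"{n}0.pkl","wb"))
    print(n,s["K"],s["distortion"],s["rvec"],s["tvec"])
E
```

```text
{'t': 0.0, 'joint_pos': array([-1.25858612e+00,  3.14021520e-01,  4.49908443e-02,  1.30360181e+00,
        5.12212506e-05,  1.43118338e+00]), 'joint_vel': array([ 6.45448842e-05, -6.40900397e-04, -2.45533083e-03,  1.47309398e-03,
        2.85287973e-04,  1.68367504e-04]), 'tau': array([ 5.07447703e-05, -4.80624747e+01,  2.98534709e+01,  1.93380163e-02,
        3.34098360e-06,  4.27786233e-06]), 'tcp_pos': array([ 0.25089102, -0.51681666,  0.23040171]), 'tool_rot': array([-0.45304062,  1.97253925, -1.96883131]), 'contact_force': array([-0.53694302,  0.45106905,  0.24952669]), 'torque': array([-0.01825918,  0.01950074, -0.00395224]), 'finger_gap': 0.0854484212334245}
side [[488.58600846   0.         321.15299729]
 [  0.         488.58600846 238.71584902]
 [  0.           0.           1.        ]] [-0.10898634  0.          0.          0.          0.        ] [ 2.03674151 -0.24219179  0.1485982 ] [-0.47704758  0.11838549  1.13008849]
top [[605.66215365   0.         325.65222913]
 [  0.         605.66215365 239.58979337]
 [  0.           0.           1.        ]] [-0.00203419  0.          0.          0.          0.        ] [ 2.14909547 -2.206587    0.09535877] [-6.60384195e-04  5.02820541e-01  1.31400644e+00]
```

View pics/top0.png

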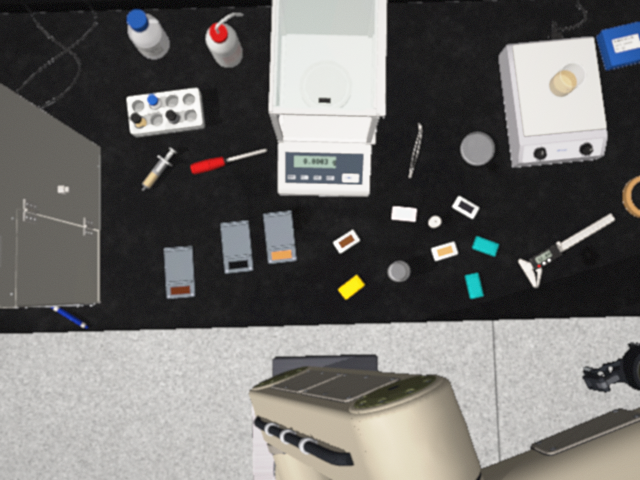

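View pics/side0.png

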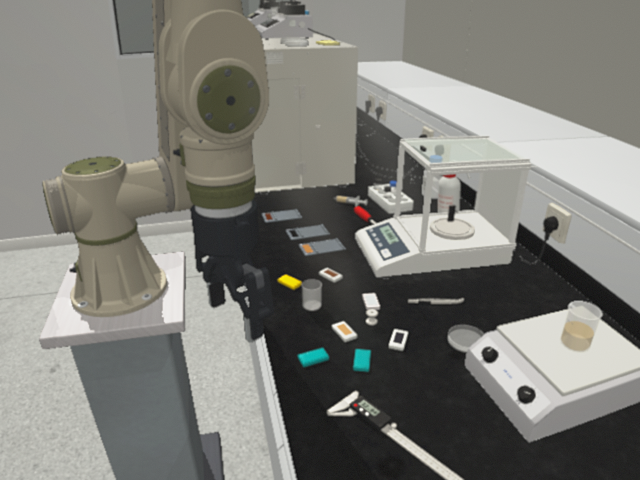

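Candidates in the top view:
- **Black slide:** white block with a dark window at (466,207). The turquoise blocks at (486,245) and (474,286) are decoys.
- **Brown slide:** (346,241). The yellow block at (350,287) is a decoy.
- **Tan slide:** (444,251).
- **Leave in place:** blank (404,214), nozzle (435,221), beaker (399,271).
- **Tray cards:** brown (180,291), black (237,265), tan (282,255).

Next I'll measure them and check a close crop.

```bash
cat > h.py <<'E'
import numpy as np,cv2
def ray(s,uv,z):
    p=cv2.undistortPoints(np.array(uv,float).reshape(-1,1,2),s["K"],s["distortion"]).reshape(-1,2)
    R=cv2.Rodrigues(s["rvec"])[0];c=-R.T@s["tvec"].ravel()
    d=np.c_[p,np.ones(len(p))]@R
    return c+d*((z-c[2])/d[:,2])[:,None]
def rect(P):
    # P mm xy; returns centre, sizes (short,long), long axis angle from world x deg
    (c,(w,h),a)=cv2.minAreaRect(P.astype(np.float32))
    if w>h: return c,(h,w),a%180
    return c,(w,h),(a+90)%180
def white_slide(s,uv,z=.009,r=26,thr=150):
    im=s["image"];u,v=uv
    m=(im.min(2)>thr).astype(np.uint8)
    cs,_=cv2.findContours(m,cv2.RETR_EXTERNAL,cv2.CHAIN_APPROX_NONE)
    b=min(cs,key=lambda c:np.hypot(*(c.reshape(-1,2).mean(0)-uv))+(1e3 if len(c)<15 else 0))
    P=ray(s,b.reshape(-1,2),z)[:,:2]*1000
    return rect(P)
E
python3 - <<'E'
from h import *
import pickle
s=pickle.load(open("top0.pkl","rb"));im=s["image"]
for n,uv in dict(black=(466,207),brown=(346,241),tan=(444,251),blank=(404,214)).items():
    print(n,*[np.round(x,1) for x in white_slide(s,uv)])
hsv=cv2.cvtColor(im,cv2.COLOR_BGR2HSV)
for n,uv in dict(t_brown=(179,265),t_black=(236,240),t_tan=(280,230)).items():
    u,v=uv;print(n,im[v,u])
    m=(np.abs(im.astype(int)-im[v,u]).max(2)<40).astype(np.uint8)
    m[:v-45]=0;m[v+55:]=0;m[:,:u-26]=0;m[:,u+26:]=0
    P=ray(s,cv2.findNonZero(m).reshape(-1,2),.003)[:,:2]*1000
    print(*[np.round(x,1) for x in rect(P)])
for n,uv in dict(nozzle=(435,221),beaker=(399,271),turq1=(486,245),turq2=(474,286),yel=(350,287)).items():
    print(n,np.round(ray(s,[uv],.01)*1000))
cv2.imwrite("pics/crop.png",cv2.resize(im[195:305,330:500],None,fx=4.5,fy=4.5,interpolation=cv2.INTER_CUBIC))
cv2.imwrite("pics/crop2.png",cv2.resize(im[200:310,150:310],None,fx=4.5,fy=4.5,interpolation=cv2.INTER_CUBIC))
E
```

```text
black [ 568.6 -327.9] [31.2 54.1] 57.5
brown [499.4 -58.8] [30.3 53.9] 121.9
tan [ 471.8 -276.5] [30.1 54.7] 105.1
blank [ 558.  -189.7] [31.  54.6] 82.7
t_brown [159 153 146]
[440.9 314.7] [ 60.9 110.9] 2.7
t_black [162 154 146]
[494.4 186.4] [ 61.  111.4] 4.8
t_tan [162 154 146]
[535.4  85.4] [ 84.2 163.2] 170.0
nozzle [[ 539. -259.   10.]]
beaker [[ 430. -175.   10.]]
turq1 [[ 482. -370.   10.]]
turq2 [[ 392. -339.   10.]]
yel [[397. -65.  10.]]
```

View pics/crop.png

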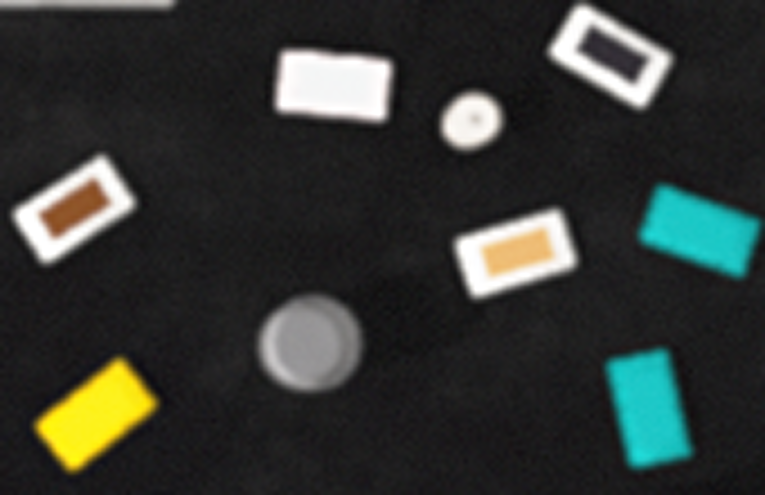

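View pics/crop2.png

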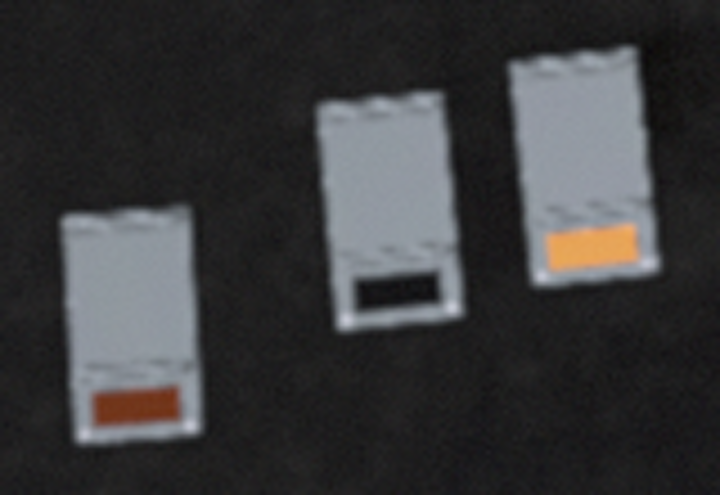

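```bash
python3 - <<'E'
from h import *
import pickle
from scipy.spatial.transform import Rotation as Ro
s=pickle.load(open("top0.pkl","rb"));im=s["image"]
for n,uv in dict(t_brown=(179,265),t_black=(236,240),t_tan=(280,230)).items():
    u,v=uv
    m=(np.abs(im.astype(int)-im[v,u]).max(2)<45).astype(np.uint8)
    _,l=cv2.connectedComponents(m); m=(l==l[v,u]).astype(np.uint8)
    P=ray(s,cv2.findNonZero(m).reshape(-1,2),.004)[:,:2]*1000
    c,sz,a=rect(P); print(n,np.round(c,1),np.round(sz,1),round(a,1))
    a=(a+90)%180-90; d=np.array([np.cos(np.radians(a)),np.sin(np.radians(a))])
    print('  rest from plate',np.round(np.array(c)+14*d,1),'ang',round(a,1))
# coatings/cards by colour in both views
t=pickle.load(open("side0.pkl","rb"))
def cen(s,uv,ptol=40):
    im=s["image"].astype(int);u,v=uv
    m=(np.abs(im-im[v,u]).max(2)<ptol).astype(np.uint8)
    _,l=cv2.connectedComponents(m);c=np.argwhere(l==l[v,u])
    return c[:,::-1].mean(0),len(c)
for n,a,b,z in [("black",(466,207),(399,340),.009),("brown",(346,241),(330,274),.009),("tan",(444,251),(345,331),.009),
  ("cbrown",(180,290),(270,218),.003),("cblack",(237,265),(294,234),.003),("ctan",(282,255),(308,248),.003)]:
    for q,uv in((s,a),(t,b)):
        c,k=cen(q,uv);print(n,np.round(c,1),k,np.round(ray(q,[c],z)[0]*1000,1))
print("balance front",np.round(ray(s,[(277,195),(370,195),(370,145)],.03)*1000))
R=Ro.from_rotvec([-0.45304062,1.97253925,-1.96883131]).as_matrix()
print(R.round(3)); print("jaw angle",np.degrees(np.arctan2(R[1,2],R[0,2])))
E
```

```text
t_brown [440.7 314.5] [ 61.3 111.4] 3.1
  rest from plate [454.7 315.2] ang 3.1
t_black [494.2 186. ] [ 61.4 111.4] 4.5
  rest from plate [508.1 187.1] ang 4.5
t_tan [513.5  89.5] [ 61.2 111.1] 4.9
  rest from plate [527.4  90.7] ang 4.9
black [465.7 206.7] 73 [ 569.2 -329.1    9. ]
black [398.3 337.5] 63 [ 568.8 -327.9    9. ]
brown [346.2 240.9] 72 [499.6 -59.7   9. ]
brown [330.3 272.9] 38 [499.5 -57.6   9. ]
tan [444.7 250.7] 90 [ 472.1 -277.9    9. ]
tan [344.1 329.1] 76 [ 471.8 -276.1    9. ]
cbrown [179.7 289.9] 117 [400.7 313.    3. ]
cbrown [268.1 215.8] 28 [401.5 319.5   3. ]
cblack [237.6 264.2] 110 [454.3 183.6   3. ]
cblack [293.4 233.3] 30 [454.6 184.6   3. ]
ctan [281.1 254.6] 149 [473.3  86.3   3. ]
ctan [307.2 248.2] 53 [473.9  88.4   3. ]
balance front [[ 603.   91.   30.]
 [ 598. -114.   30.]
 [ 710. -118.   30.]]
[[-0.9   -0.001  0.437]
 [-0.437  0.002 -0.9  ]
 [-0.    -1.    -0.002]]
jaw angle -64.11242707388045
```

play_rows(
  moves=[
    {"dx": 60, "dy": 35, "dz": 0, "roll": 8, "hand": 0.6},
    {"dx": 118, "dy": 70, "dz": -20, "roll": 16, "hand": 0.6},
    {"dx": 176, "dy": 104, "dz": -40, "roll": 24, "hand": 0.6},
    {"dx": 234, "dy": 138, "dz": -60, "roll": 31.6, "hand": 0.6},
    {"dx": 288, "dy": 170, "dz": -80, "roll": 31.6, "hand": 0.6},
  ],
  newtons=40,
)

```text
t: 0.72
tcp_pos: [0.5129, -0.3624, 0.1604]
tool_rot: [-0.886, 1.613, -1.613]
contact_force: [0.4, -0.8, 0.1]
finger_gap: 0.0514
```

play_rows(
  moves=[
    {"dx": 20, "dy": 12, "dz": -20, "hand": 0.6},
    {"dx": 30, "dy": 18.5, "dz": -60, "hand": 0.6},
    {"dx": 30, "dy": 18.5, "dz": -110, "hand": 0.6},
    {"dx": 30, "dy": 18.5, "dz": -120, "hand": 0.6},
    {"dx": 30, "dy": 18.5, "dz": -120, "hand": 0.6},
  ],
)

```text
schema error: expected keys dx, dy, dz, roll, hand
```

```bash
cat > look.py <<'E'
import sys
from h import *
from workcell import bot,eyes
from scipy.spatial.transform import Rotation as Ro
tag=sys.argv[1]
o=bot.observe();R=Ro.from_rotvec(o["tool_rot"]).as_matrix()
print("t",round(o["t"],2),"tcp",(o["tcp_pos"]*1000).round(1),"jaw",np.degrees(np.arctan2(R[1,2],R[0,2])).round(1),"F",o["contact_force"].round(1),"gap",o["finger_gap"],"j",o["joint_pos"].round(2))
import pickle
for n in("side","top"):
    s=eyes.snapshot(n);pickle.dump(s,open(n+tag+".pkl","wb"));im=s["image"]
    p=cv2.projectPoints(o["tcp_pos"].reshape(1,3),s["rvec"],s["tvec"],s["K"],np.array(s["distortion"]))[0].ravel()
    u,v=int(np.clip(p[0],80,560)),int(np.clip(p[1],60,420));print(n,p.round(1))
    cv2.imwrite(f"pics/{n}{tag}.png",cv2.resize(im[v-60:v+60,u-80:u+80],None,fx=4,fy=4,interpolation=cv2.INTER_CUBIC))
E
python3 look.py 1
```

```text
t 0.72 tcp [ 512.9 -362.4  160.4] jaw -32.5 F [ 0.4 -0.8  0.1] gap 0.05142493370493039 j [-0.74  0.44  0.06  1.19 -0.    1.39]
side [382.3 286.1]
top [501.4 223.8]
```

View pics/side1.png

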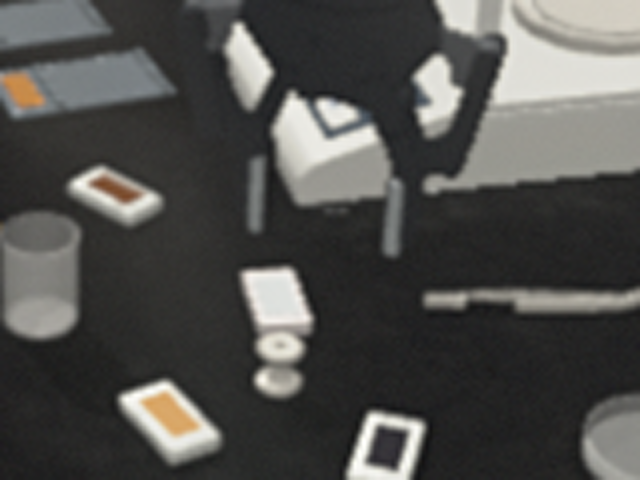

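play_rows(
  moves=[
    {"dx": 20, "dy": 12, "dz": -20, "roll": 0, "hand": 0.6},
    {"dx": 30, "dy": 18.5, "dz": -60, "roll": 0, "hand": 0.6},
    {"dx": 30, "dy": 18.5, "dz": -110, "roll": 0, "hand": 0.6},
    {"dx": 30, "dy": 18.5, "dz": -115, "roll": 0, "hand": 0.6},
    {"dx": 30, "dy": 18.5, "dz": -115, "roll": 0, "hand": 0.6},
  ],
)

```text
t: 1.45
tcp_pos: [0.5413, -0.3456, 0.0466]
tool_rot: [-0.884, 1.615, -1.614]
contact_force: [-0.7, -0.8, 0.7]
finger_gap: 0.0513
```

```bash
python3 look.py 2
```

```text
t 1.45 tcp [ 541.3 -345.6   46.6] jaw -32.6 F [-0.7 -0.8  0.7] gap 0.051275747665773974 j [-0.69  0.55 -0.06  0.96  0.    1.45]
side [389.7 329.8]
top [477.9 216.8]
```

View pics/side2.png

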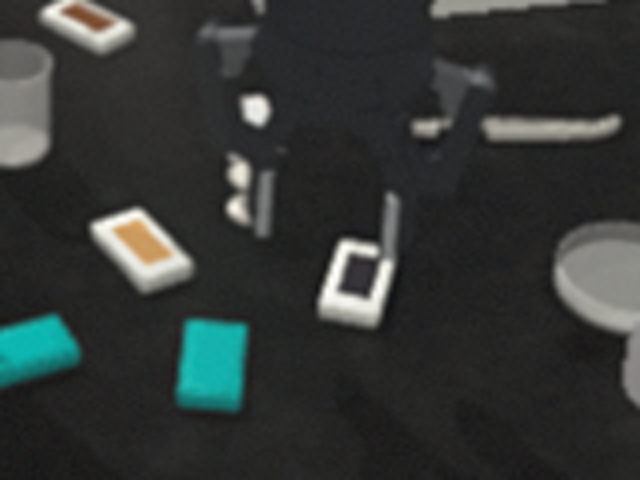

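play_rows(
  moves=[
    {"dx": 27, "dy": 17, "dz": 0, "roll": 0, "hand": 0.6},
    {"dx": 27, "dy": 17, "dz": 0, "roll": 0, "hand": 0.6},
    {"dx": 27, "dy": 17, "dz": -20, "roll": 0, "hand": 0.6},
    {"dx": 27, "dy": 17, "dz": -42, "roll": 0, "hand": 0.6},
    {"dx": 27, "dy": 17, "dz": -42, "roll": 0, "hand": 0.6},
  ],
)

```text
t: 2.17
tcp_pos: [0.5674, -0.328, 0.0039]
tool_rot: [-0.886, 1.616, -1.613]
contact_force: [1.0, 0.0, 0.9]
finger_gap: 0.0512
```

```bash
python3 look.py 3
```

```text
t 2.17 tcp [ 567.4 -328.     3.9] jaw -32.5 F [1.  0.  0.9] gap 0.051245594554752416 j [-0.65  0.61 -0.07  0.9  -0.    1.49]
side [397.4 339.6]
top [464.7 207.9]
```

View pics/side3.png

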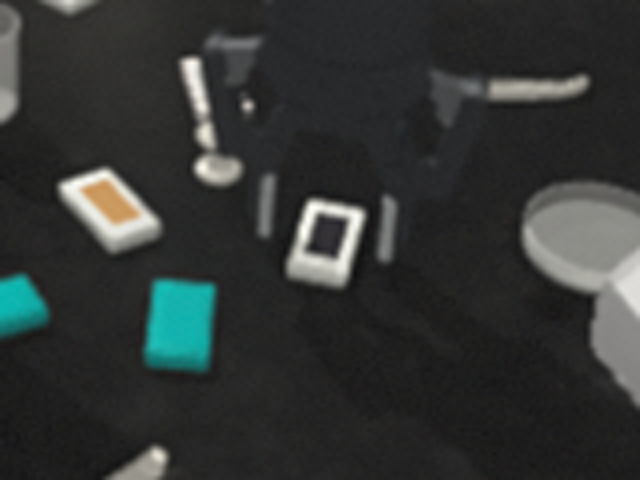

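The fingers straddle the black slide and the nozzle stands clear of them. Closing.

play_rows(
  moves=[
    {"dx": 1.5, "dy": 0, "dz": -1.5, "roll": 0, "hand": 0.6},
    {"dx": 1.5, "dy": 0, "dz": -1.5, "roll": 0, "hand": 0.2},
    {"dx": 1.5, "dy": 0, "dz": -1.5, "roll": 0, "hand": 0.2},
    {"dx": 1.5, "dy": 0, "dz": -1.5, "roll": 0, "hand": 0.2},
    {"dx": 1.5, "dy": 0, "dz": -1.5, "roll": 0, "hand": 0.2},
  ],
  newtons=40,
)

```text
t: 2.9
tcp_pos: [0.5706, -0.3286, 0.0038]
tool_rot: [-0.884, 1.612, -1.615]
contact_force: [-0.6, 0.2, 5.6]
finger_gap: 0.026
```

play_rows(
  moves=[
    {"dx": 0, "dy": 0, "dz": 0, "roll": 0, "hand": 0.2},
    {"dx": 0, "dy": 0, "dz": 20, "roll": 0, "hand": 0.2},
    {"dx": 0, "dy": 0, "dz": 50, "roll": 0, "hand": 0.2},
    {"dx": 0, "dy": 0, "dz": 90, "roll": 0, "hand": 0.2},
    {"dx": 0, "dy": 0, "dz": 90, "roll": 0, "hand": 0.2},
  ],
)

```text
t: 3.52
tcp_pos: [0.572, -0.3296, 0.0964]
tool_rot: [-0.882, 1.607, -1.618]
contact_force: [0.5, -0.0, -0.1]
finger_gap: 0.026
```

```bash
python3 look.py 4
```

```text
t 3.52 tcp [ 572.  -329.6   96.4] jaw -32.5 F [ 0.5 -0.  -0.1] gap 0.02598840164928751 j [-0.64  0.53  0.05  1.08 -0.    1.49]
side [403.8 301.3]
top [475.5 199.5]
```

View pics/side4.png

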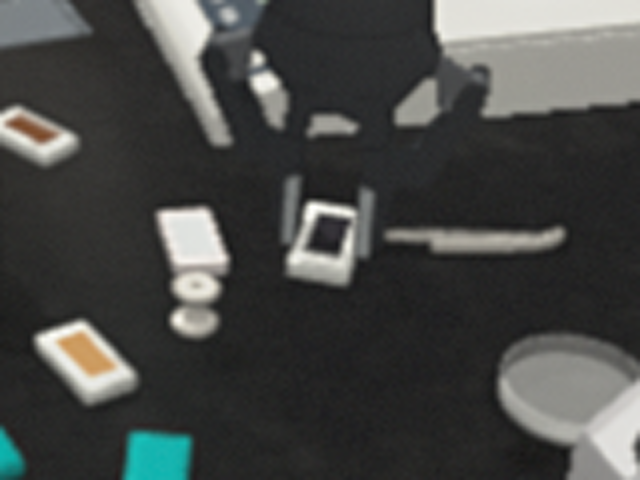

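play_rows(
  moves=[
    {"dx": -20, "dy": 30, "dz": 10, "roll": 10, "hand": 0.2},
    {"dx": -40, "dy": 75, "dz": 10, "roll": 20, "hand": 0.2},
    {"dx": -60, "dy": 120, "dz": 10, "roll": 30, "hand": 0.2},
    {"dx": -70, "dy": 165, "dz": 10, "roll": 40, "hand": 0.2},
    {"dx": -75, "dy": 210, "dz": 10, "roll": 50, "hand": 0.2},
  ],
)

```text
t: 4.25
tcp_pos: [0.4929, -0.1163, 0.1011]
tool_rot: [-1.341, 0.98, -0.975]
contact_force: [0.7, 0.6, -0.6]
finger_gap: 0.0262
```

play_rows(
  moves=[
    {"dx": 0, "dy": 45, "dz": 0, "roll": 10, "hand": 0.2},
    {"dx": 0, "dy": 90, "dz": 0, "roll": 20, "hand": 0.2},
    {"dx": 0, "dy": 135, "dz": 0, "roll": 30, "hand": 0.2},
    {"dx": 0, "dy": 180, "dz": 0, "roll": 40, "hand": 0.2},
    {"dx": 0, "dy": 220, "dz": 0, "roll": 50, "hand": 0.2},
  ],
)

```text
t: 4.88
tcp_pos: [0.4935, 0.1034, 0.1011]
tool_rot: [-1.55, 0.306, -0.301]
contact_force: [1.3, 0.4, -0.4]
finger_gap: 0.0258
```

```bash
python3 look.py 5
```

```text
t 4.88 tcp [493.5 103.4 101.1] jaw 67.8 F [ 1.3  0.4 -0.4] gap 0.025770426791027364 j [ 0.05  0.26 -0.36  0.95  0.    0.43]
side [312.9 211.7]
top [269.2 242.2]
```

View pics/top5.png

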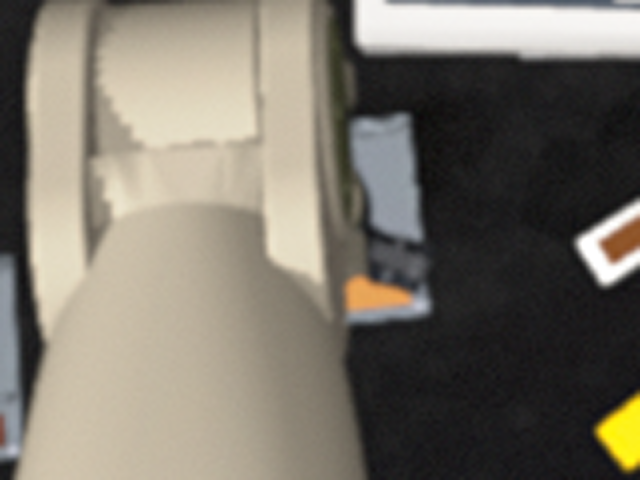

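play_rows(
  moves=[
    {"dx": 4, "dy": 25, "dz": 0, "roll": 9, "hand": 0.2},
    {"dx": 9, "dy": 55, "dz": 0, "roll": 18, "hand": 0.2},
    {"dx": 14, "dy": 83.5, "dz": -25, "roll": 26.7, "hand": 0.2},
    {"dx": 14, "dy": 83.5, "dz": -60, "roll": 26.7, "hand": 0.2},
    {"dx": 14, "dy": 83.5, "dz": -75, "roll": 26.7, "hand": 0.2},
  ],
)

```text
t: 5.6
tcp_pos: [0.5065, 0.1844, 0.0248]
tool_rot: [-1.571, -0.052, 0.061]
contact_force: [-0.4, -0.6, -1.3]
finger_gap: 0.0261
```

```bash
python3 look.py 6
```

```text
t 5.6 tcp [506.5 184.4  24.8] jaw 94.1 F [-0.4 -0.6 -1.3] gap 0.02606591193092755 j [ 0.2   0.4  -0.37  0.81 -0.    0.13]
side [311.3 224.5]
top [235.5 240.1]
```

View pics/side6.png

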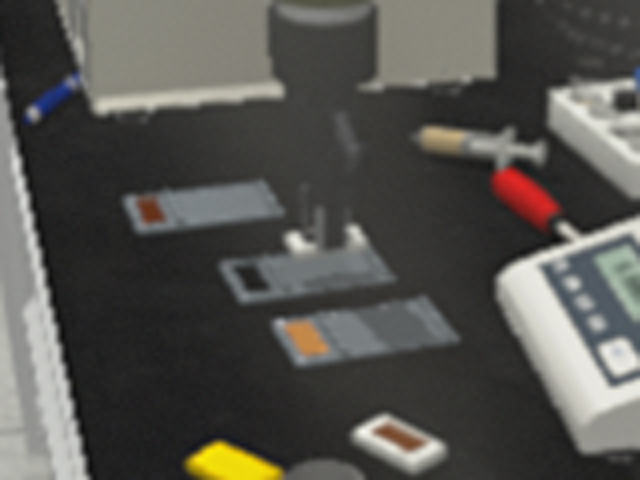

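play_rows(
  moves=[
    {"dx": 1, "dy": 2.5, "dz": 0, "roll": 0.3, "hand": 0.2},
    {"dx": 1, "dy": 2.5, "dz": -8, "roll": 0.3, "hand": 0.2},
    {"dx": 1, "dy": 2.5, "dz": -16, "roll": 0.3, "hand": 0.2},
    {"dx": 1, "dy": 2.5, "dz": -16, "roll": 0.3, "hand": 0.2},
    {"dx": 1, "dy": 2.5, "dz": -16, "roll": 0.3, "hand": 0.2},
  ],
)

```text
t: 6.32
tcp_pos: [0.51, 0.1879, 0.0118]
tool_rot: [-1.57, -0.061, 0.062]
contact_force: [0.7, 0.5, -1.3]
finger_gap: 0.0262
```

```bash
python3 look.py 7
```

```text
t 6.33 tcp [510.  187.9  11.8] jaw 94.5 F [ 0.7  0.5 -1.3] gap 0.026185447085352188 j [ 0.21  0.42 -0.38  0.77  0.    0.13]
side [312.2 228. ]
top [234.8 239.1]
```

View pics/side7.png

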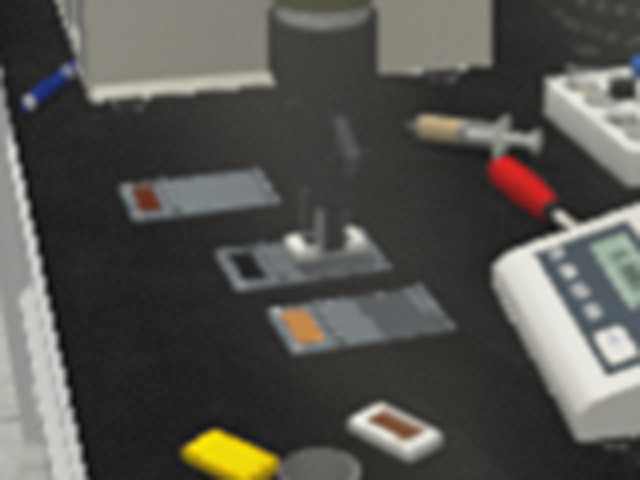

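play_rows(
  moves=[
    {"dx": -2, "dy": -0.8, "dz": -4.5, "roll": 0, "hand": 0.2},
    {"dx": -2, "dy": -0.8, "dz": -4.5, "roll": 0, "hand": 0.2},
    {"dx": -2, "dy": -0.8, "dz": -4.5, "roll": 0, "hand": 0.2},
    {"dx": -2, "dy": -0.8, "dz": -4.5, "roll": 0, "hand": 0.2},
    {"dx": -2, "dy": -0.8, "dz": -4.5, "roll": 0, "hand": 0.2},
  ],
)

```text
t: 7.05
tcp_pos: [0.5081, 0.1871, 0.0073]
tool_rot: [-1.57, -0.062, 0.061]
contact_force: [-0.7, -1.1, -0.6]
finger_gap: 0.0263
```

play_rows(
  moves=[
    {"dx": -0.5, "dy": 0, "dz": -0.7, "roll": 0, "hand": 0.2},
    {"dx": -0.5, "dy": 0, "dz": -0.7, "roll": 0, "hand": 0.2},
    {"dx": -0.5, "dy": 0, "dz": -0.7, "roll": 0, "hand": 0.5},
    {"dx": -0.5, "dy": 0, "dz": -0.7, "roll": 0, "hand": 0.5},
    {"dx": -0.5, "dy": 0, "dz": -0.7, "roll": 0, "hand": 0.5},
  ],
)

```text
t: 7.68
tcp_pos: [0.5074, 0.1871, 0.0065]
tool_rot: [-1.57, -0.061, 0.062]
contact_force: [0.6, 0.1, 0.8]
finger_gap: 0.0425
```

play_rows(
  moves=[
    {"dx": 0, "dy": 0, "dz": 0, "roll": 0, "hand": 0.6},
    {"dx": 0, "dy": 0, "dz": 10, "roll": 0, "hand": 0.6},
    {"dx": 0, "dy": 0, "dz": 50, "roll": 0, "hand": 0.6},
    {"dx": 0, "dy": -40, "dz": 90, "roll": -10, "hand": 0.6},
    {"dx": 0, "dy": -90, "dz": 95, "roll": -20, "hand": 0.6},
  ],
)

```text
t: 8.3
tcp_pos: [0.5102, 0.097, 0.1056]
tool_rot: [-1.559, 0.209, -0.221]
contact_force: [0.4, -0.9, -0.5]
finger_gap: 0.0509
```

play_rows(
  moves=[
    {"dx": 0, "dy": -50, "dz": 0, "roll": -10, "hand": 0.6},
    {"dx": 0, "dy": -100, "dz": 0, "roll": -20, "hand": 0.6},
    {"dx": 0, "dy": -140, "dz": 0, "roll": -30, "hand": 0.6},
    {"dx": 0, "dy": -155, "dz": 0, "roll": -40, "hand": 0.6},
    {"dx": 0, "dy": -155, "dz": 0, "roll": -42, "hand": 0.6},
  ],
)

```text
t: 8.93
tcp_pos: [0.5077, -0.059, 0.1023]
tool_rot: [-1.424, 0.783, -0.785]
contact_force: [-0.7, 1.1, -0.1]
finger_gap: 0.0513
```

```bash
cat > placed.py <<'E'
import sys,pickle
from h import *
s=pickle.load(open(sys.argv[1],"rb"));x,y,a=map(float,sys.argv[2:5])
c=cv2.projectPoints(np.array([[x/1000,y/1000,.012]]),s["rvec"],s["tvec"],s["K"],np.array(s["distortion"]))[0].ravel()
for thr in (170,185,200):
    r=white_slide(s,c,.012,thr=thr);C=np.array(r[0])-[x,y]
    print(thr,[np.round(q,1) for q in r],"err",C.round(1))
E
python3 look.py 8; python3 placed.py top8.pkl 508.1 187.1 4.5; python3 -c "
import pickle,cv2
for n in('top','side'):cv2.imwrite('pics/%s8f.png'%n,pickle.load(open(n+'8.pkl','rb'))['image'])"
```

```text
t 8.93 tcp [507.7 -59.  102.3] jaw 32.3 F [-0.7  1.1 -0.1] gap 0.05130156811761126 j [-0.27  0.27 -0.34  0.96  0.    0.73]
side [334.2 238.5]
top [347.3 233.2]
170 [array([509.3, 186.3]), array([31.3, 55.1]), np.float64(5.5)] err [ 1.2 -0.8]
185 [array([509. , 186.3]), array([30. , 54.2]), np.float64(4.8)] err [ 0.9 -0.8]
200 [array([509.4, 185.9]), array([28.9, 52.6]), np.float64(4.0)] err [ 1.3 -1.2]
```

View pics/top8f.png

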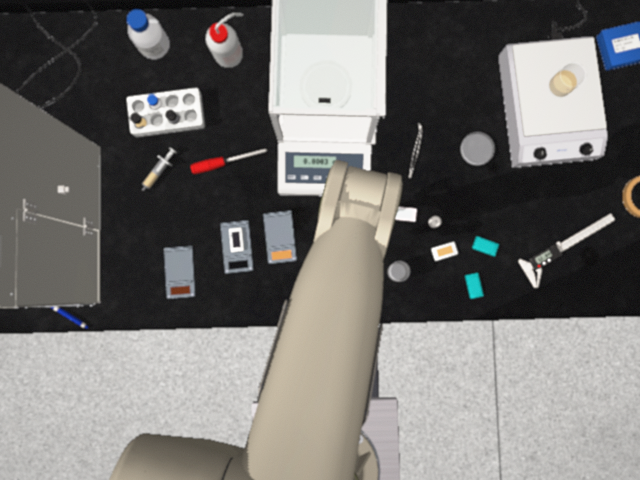

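View pics/side8f.png

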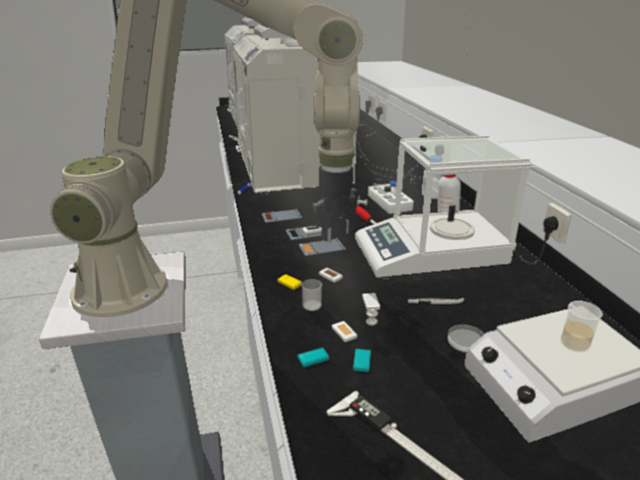

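The black slide sits in its tray, with centre error about 1 mm. Next is the brown one.

play_rows(
  moves=[
    {"dx": -8, "dy": 0.3, "dz": -20, "roll": -0.3, "hand": 0.6},
    {"dx": -8, "dy": 0.3, "dz": -55, "roll": -0.3, "hand": 0.6},
    {"dx": -8, "dy": 0.3, "dz": -75, "roll": -0.3, "hand": 0.6},
    {"dx": -8, "dy": 0.3, "dz": -75, "roll": -0.3, "hand": 0.6},
    {"dx": -8, "dy": 0.3, "dz": -75, "roll": -0.3, "hand": 0.6},
  ],
)

```text
t: 9.65
tcp_pos: [0.5001, -0.0571, 0.0274]
tool_rot: [-1.424, 0.784, -0.785]
contact_force: [-0.5, -0.7, -0.0]
finger_gap: 0.0514
```

```bash
python3 look.py 9
```

```text
t 9.65 tcp [500.1 -57.1  27.4] jaw 32.3 F [-0.5 -0.7 -0. ] gap 0.051371866667491425 j [-0.27  0.34 -0.46  0.77  0.    0.73]
side [330.5 266.2]
top [345.3 240. ]
```

View pics/side9.png

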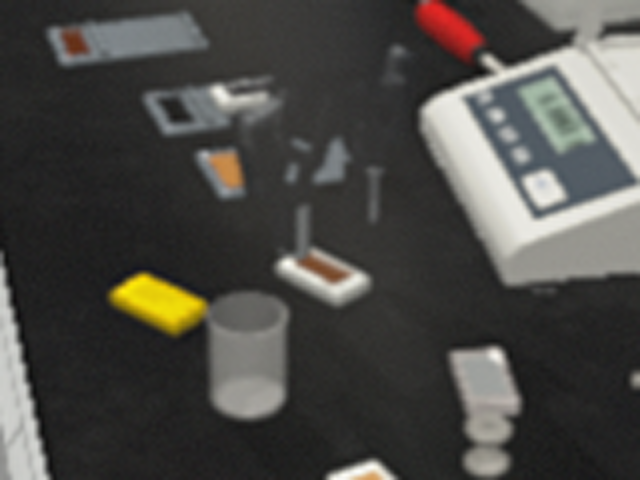

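play_rows(
  moves=[
    {"dx": -0.5, "dy": -1.5, "dz": 0, "roll": -0.3, "hand": 0.6},
    {"dx": -0.5, "dy": -1.5, "dz": -15, "roll": -0.3, "hand": 0.6},
    {"dx": -0.5, "dy": -1.5, "dz": -23.5, "roll": -0.3, "hand": 0.6},
    {"dx": -0.5, "dy": -1.5, "dz": -23.5, "roll": -0.3, "hand": 0.6},
    {"dx": -0.5, "dy": -1.5, "dz": -23.5, "roll": -0.3, "hand": 0.6},
  ],
)

```text
t: 10.38
tcp_pos: [0.4989, -0.0591, 0.0029]
tool_rot: [-1.422, 0.791, -0.79]
contact_force: [-0.7, -0.8, 0.8]
finger_gap: 0.0514
```

```bash
python3 look.py 10
```

```text
t 10.38 tcp [498.9 -59.1   2.9] jaw 31.9 F [-0.7 -0.8  0.8] gap 0.05143413443710844 j [-0.28  0.37 -0.49  0.71  0.    0.74]
side [330.1 275.4]
top [345.9 241.5]
```

View pics/side10.png

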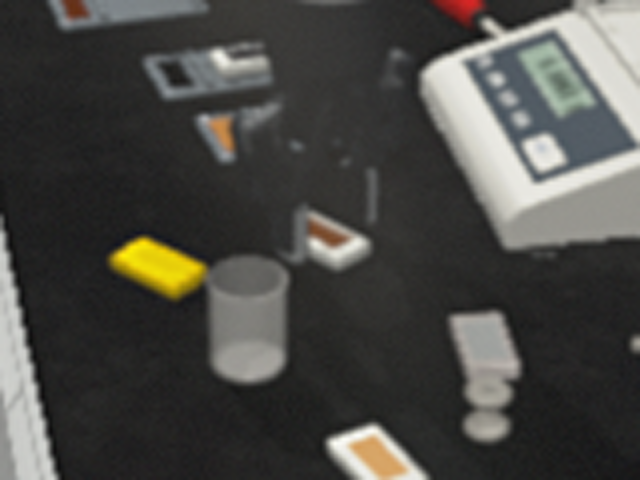

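Straddling the brown slide. Raising about 1 mm, since closing swings the tips forward, then gripping and lifting.

play_rows(
  moves=[
    {"dx": 0.5, "dy": 0.3, "dz": 1, "roll": 0, "hand": 0.2},
    {"dx": 0.5, "dy": 0.3, "dz": 1, "roll": 0, "hand": 0.2},
    {"dx": 0.5, "dy": 0.3, "dz": 1, "roll": 0, "hand": 0.2},
    {"dx": 0.5, "dy": 0.3, "dz": 1, "roll": 0, "hand": 0.2},
    {"dx": 0.5, "dy": 0.3, "dz": 1, "roll": 0, "hand": 0.2},
  ],
)

```text
t: 11.1
tcp_pos: [0.5, -0.0589, 0.0047]
tool_rot: [-1.422, 0.789, -0.791]
contact_force: [-1.0, 0.3, 5.0]
finger_gap: 0.0263
```

play_rows(
  moves=[
    {"dx": 0, "dy": 0, "dz": 0, "roll": 0, "hand": 0.2},
    {"dx": 0, "dy": 0, "dz": 20, "roll": 0, "hand": 0.2},
    {"dx": 0, "dy": 0, "dz": 50, "roll": 0, "hand": 0.2},
    {"dx": -5, "dy": 30, "dz": 80, "roll": 10, "hand": 0.2},
    {"dx": -10, "dy": 70, "dz": 80, "roll": 20, "hand": 0.2},
  ],
)

```text
t: 11.72
tcp_pos: [0.4917, 0.011, 0.0865]
tool_rot: [-1.507, 0.514, -0.522]
contact_force: [1.3, -0.1, -0.7]
finger_gap: 0.0256
```

```bash
python3 look.py 11
```

```text
t 11.72 tcp [491.7  11.   86.5] jaw 52.1 F [ 1.3 -0.1 -0.7] gap 0.025631914100975924 j [-0.14  0.25 -0.42  0.9   0.    0.52]
side [320.5 232.2]
top [313.9 242.4]
```

View pics/side11.png

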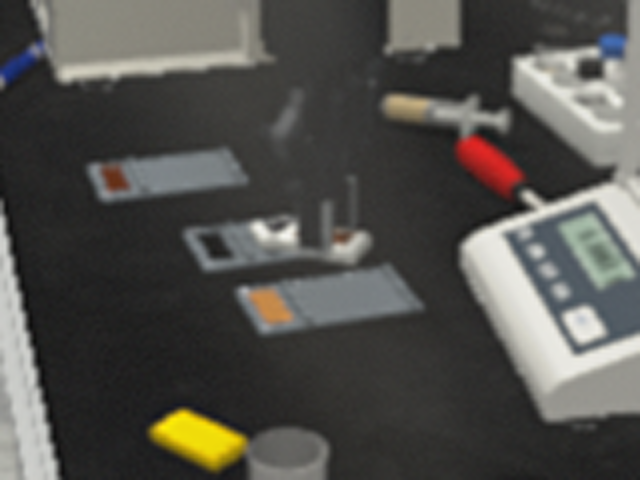

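play_rows(
  moves=[
    {"dx": -5, "dy": 50, "dz": 5, "roll": 9, "hand": 0.2},
    {"dx": -10, "dy": 105, "dz": 5, "roll": 18, "hand": 0.2},
    {"dx": -20, "dy": 160, "dz": 5, "roll": 27, "hand": 0.2},
    {"dx": -28, "dy": 215, "dz": 5, "roll": 35, "hand": 0.2},
    {"dx": -33, "dy": 265, "dz": 5, "roll": 41, "hand": 0.2},
  ],
)

```text
t: 12.45
tcp_pos: [0.4561, 0.2776, 0.0887]
tool_rot: [-1.571, -0.042, 0.042]
contact_force: [0.7, 0.4, -0.6]
finger_gap: 0.0263
```

play_rows(
  moves=[
    {"dx": -3, "dy": 25, "dz": 0, "roll": 0, "hand": 0.2},
    {"dx": -4, "dy": 39, "dz": 0, "roll": 0, "hand": 0.2},
    {"dx": -4, "dy": 39, "dz": -30, "roll": 0, "hand": 0.2},
    {"dx": -4, "dy": 39, "dz": -55, "roll": 0, "hand": 0.2},
    {"dx": -4, "dy": 39, "dz": -65, "roll": 0, "hand": 0.2},
  ],
)

```text
t: 13.08
tcp_pos: [0.4517, 0.3138, 0.0224]
tool_rot: [-1.572, -0.036, 0.04]
contact_force: [-0.8, 0.9, -0.2]
finger_gap: 0.0261
```

```bash
python3 look.py 12
```

```text
t 13.07 tcp [451.7 313.8  22.4] jaw 92.8 F [-0.8  0.9 -0.2] gap 0.02605307146919171 j [ 0.46  0.42 -0.34  0.81 -0.    0.41]
side [284.4 209.1]
top [177.1 266.6]
```

View pics/side12.png

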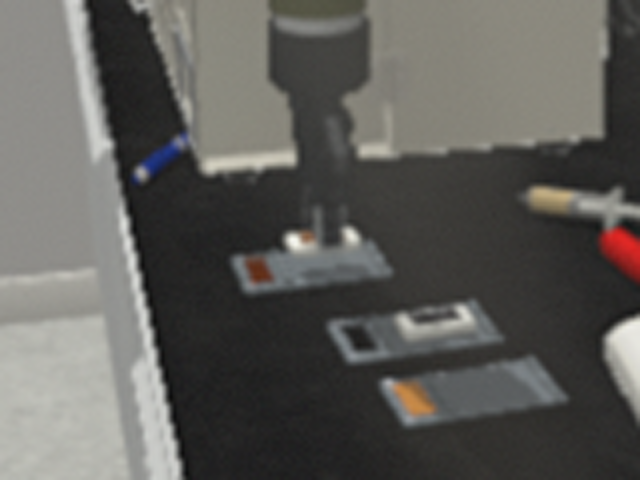

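play_rows(
  moves=[
    {"dx": 3, "dy": 1.6, "dz": 0, "roll": 0.3, "hand": 0.2},
    {"dx": 3, "dy": 1.6, "dz": -7, "roll": 0.3, "hand": 0.2},
    {"dx": 3, "dy": 1.6, "dz": -13.5, "roll": 0.3, "hand": 0.2},
    {"dx": 3, "dy": 1.6, "dz": -13.5, "roll": 0.3, "hand": 0.2},
    {"dx": 3, "dy": 1.6, "dz": -13.5, "roll": 0.3, "hand": 0.2},
  ],
)

```text
t: 13.8
tcp_pos: [0.4554, 0.3168, 0.0106]
tool_rot: [-1.57, -0.044, 0.044]
contact_force: [0.2, 0.3, -0.5]
finger_gap: 0.0259
```

```bash
python3 look.py 13
```

```text
t 13.8 tcp [455.4 316.8  10.6] jaw 93.2 F [ 0.2  0.3 -0.5] gap 0.025924917653731873 j [ 0.46  0.44 -0.35  0.78  0.    0.41]
side [285.6 212.2]
top [177.  265.2]
```

play_rows(
  moves=[
    {"dx": -0.7, "dy": -1.3, "dz": -3, "roll": 0, "hand": 0.2},
    {"dx": -0.7, "dy": -1.3, "dz": -3.5, "roll": 0, "hand": 0.2},
    {"dx": -0.7, "dy": -1.3, "dz": -3.5, "roll": 0, "hand": 0.2},
    {"dx": -0.7, "dy": -1.3, "dz": -3.5, "roll": 0, "hand": 0.2},
    {"dx": -0.7, "dy": -1.3, "dz": -3.5, "roll": 0, "hand": 0.2},
  ],
)

```text
t: 14.52
tcp_pos: [0.4552, 0.3157, 0.0077]
tool_rot: [-1.57, -0.044, 0.043]
contact_force: [-0.9, -0.4, 5.1]
finger_gap: 0.0256
```

play_rows(
  moves=[
    {"dx": 0, "dy": 0, "dz": -0.3, "roll": 0, "hand": 0.2},
    {"dx": 0, "dy": 0, "dz": -0.3, "roll": 0, "hand": 0.5},
    {"dx": 0, "dy": 0, "dz": -0.3, "roll": 0, "hand": 0.5},
    {"dx": 0, "dy": 0, "dz": -0.3, "roll": 0, "hand": 0.6},
    {"dx": 0, "dy": 0, "dz": -0.3, "roll": 0, "hand": 0.6},
  ],
)

```text
t: 15.15
tcp_pos: [0.4547, 0.3154, 0.0066]
tool_rot: [-1.57, -0.043, 0.044]
contact_force: [-0.8, 0.5, -0.2]
finger_gap: 0.0514
```

play_rows(
  moves=[
    {"dx": 0, "dy": 0, "dz": 15, "roll": 0, "hand": 0.6},
    {"dx": 0, "dy": 0, "dz": 50, "roll": 0, "hand": 0.6},
    {"dx": 0, "dy": -20, "dz": 90, "roll": -5, "hand": 0.6},
    {"dx": 5, "dy": -65, "dz": 95, "roll": -15, "hand": 0.6},
    {"dx": 10, "dy": -120, "dz": 95, "roll": -25, "hand": 0.6},
  ],
)

```text
t: 15.78
tcp_pos: [0.4662, 0.1953, 0.1042]
tool_rot: [-1.548, 0.298, -0.305]
contact_force: [0.6, -0.2, -0.1]
finger_gap: 0.0513
```

play_rows(
  moves=[
    {"dx": 5, "dy": -55, "dz": 0, "roll": -10, "hand": 0.6},
    {"dx": 5, "dy": -110, "dz": 0, "roll": -20, "hand": 0.6},
    {"dx": 10, "dy": -165, "dz": 0, "roll": -30, "hand": 0.6},
    {"dx": 10, "dy": -220, "dz": 0, "roll": -40, "hand": 0.6},
    {"dx": 10, "dy": -275, "dz": 0, "roll": -50, "hand": 0.6},
  ],
)

```text
t: 16.4
tcp_pos: [0.4751, -0.0815, 0.1031]
tool_rot: [-1.34, 0.975, -0.978]
contact_force: [1.1, 0.0, 0.1]
finger_gap: 0.0513
```

```bash
python3 look.py 14; python3 placed.py top14.pkl 454.7 315.3 3.1;python3 placed.py top14.pkl 508.1 187.1 4.5; python3 -c "
import pickle,cv2
for n in('top','side'):cv2.imwrite('pics/%s14f.png'%n,pickle.load(open(n+'14.pkl','rb'))['image'])"
```

```text
t 16.4 tcp [475.1 -81.5 103.1] jaw 17.9 F [1.1 0.  0.1] gap 0.051317831894403705 j [-0.34  0.21 -0.41  0.94  0.    0.92]
side [322.9 244.1]
top [358.7 248.6]
170 [array([454.4, 314.3]), array([31. , 55.3]), np.float64(179.7)] err [-0.3 -1. ]
185 [array([453.9, 314.4]), array([30.3, 54.3]), np.float64(4.5)] err [-0.8 -0.9]
200 [array([453.8, 314.2]), array([29.1, 53.6]), np.float64(3.3)] err [-0.9 -1.1]
170 [array([509.3, 186.3]), array([31.3, 55.1]), np.float64(5.5)] err [ 1.2 -0.8]
185 [array([509. , 186.3]), array([30. , 54.2]), np.float64(4.8)] err [ 0.9 -0.8]
200 [array([509.4, 185.9]), array([28.9, 52.6]), np.float64(4.0)] err [ 1.3 -1.2]
```

View pics/top14f.png

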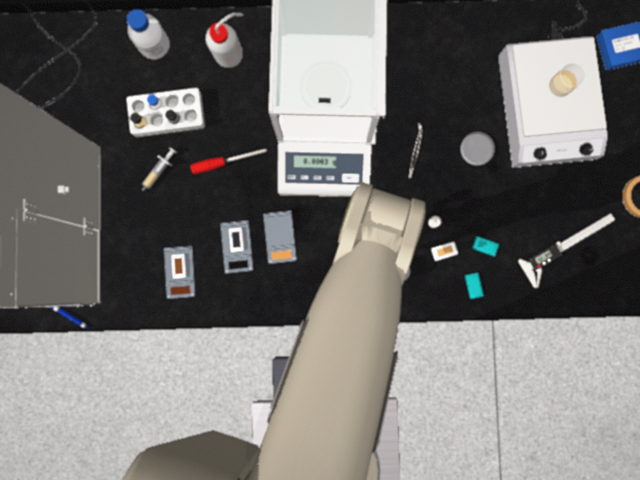

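View pics/side14f.png

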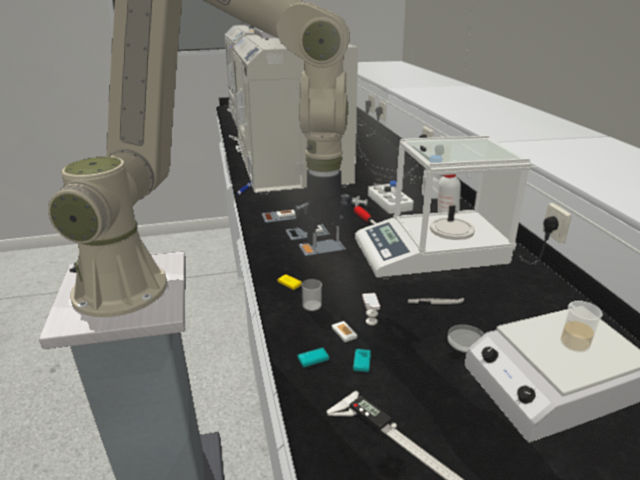

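play_rows(
  moves=[
    {"dx": -1, "dy": -45, "dz": 0, "roll": -2.8, "hand": 0.6},
    {"dx": -2, "dy": -100, "dz": 0, "roll": -2.8, "hand": 0.6},
    {"dx": -3, "dy": -155, "dz": 0, "roll": -2.8, "hand": 0.6},
    {"dx": -3, "dy": -195, "dz": 0, "roll": -2.8, "hand": 0.6},
    {"dx": -3, "dy": -195, "dz": -25, "roll": -2.8, "hand": 0.6},
  ],
)

```text
t: 17.12
tcp_pos: [0.4741, -0.2785, 0.0793]
tool_rot: [-1.324, 1.005, -1.017]
contact_force: [-0.4, 1.1, -1.4]
finger_gap: 0.0512
```

play_rows(
  moves=[
    {"dx": 0, "dy": 0, "dz": -25, "roll": 0, "hand": 0.6},
    {"dx": 0, "dy": 0, "dz": -45, "roll": 0, "hand": 0.6},
    {"dx": 0, "dy": 0, "dz": -50, "roll": 0, "hand": 0.6},
    {"dx": 0, "dy": 0, "dz": -50, "roll": 0, "hand": 0.6},
    {"dx": 0, "dy": 0, "dz": -50, "roll": 0, "hand": 0.6},
  ],
)

```text
t: 17.75
tcp_pos: [0.4726, -0.2748, 0.028]
tool_rot: [-1.325, 1.007, -1.01]
contact_force: [0.1, -0.6, -0.0]
finger_gap: 0.0519
```

```bash
python3 look.py 15
```

```text
t 17.75 tcp [ 472.6 -274.8   28. ] jaw 15.4 F [ 0.1 -0.6 -0. ] gap 0.051919169706601924 j [-0.67  0.41 -0.35  0.81  0.    0.63]
side [344.5 321.1]
top [445.  249.9]
```

View pics/side15.png

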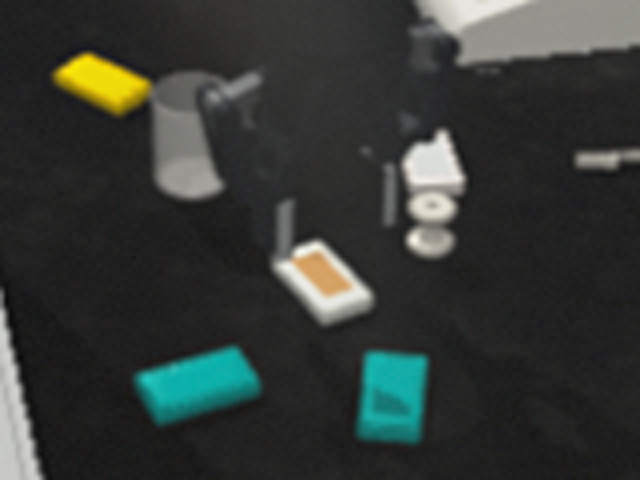

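play_rows(
  moves=[
    {"dx": -0.5, "dy": -2, "dz": 0, "roll": -0.3, "hand": 0.6},
    {"dx": -0.5, "dy": -2, "dz": -12, "roll": -0.3, "hand": 0.6},
    {"dx": -0.5, "dy": -2, "dz": -23.5, "roll": -0.3, "hand": 0.6},
    {"dx": -0.5, "dy": -2, "dz": -23.5, "roll": -0.3, "hand": 0.6},
    {"dx": -0.5, "dy": -2, "dz": -23.5, "roll": -0.3, "hand": 0.6},
  ],
)

```text
t: 18.48
tcp_pos: [0.4711, -0.2764, 0.0029]
tool_rot: [-1.322, 1.014, -1.012]
contact_force: [-0.0, -0.4, -0.1]
finger_gap: 0.0512
```

```bash
python3 look.py 16
```

```text
t 18.48 tcp [ 471.1 -276.4    2.9] jaw 15.1 F [-0.  -0.4 -0.1] gap 0.05120542666385126 j [-0.68  0.44 -0.38  0.76  0.    0.63]
side [343.7 331.6]
top [443.5 251.3]
```

View pics/side16.png

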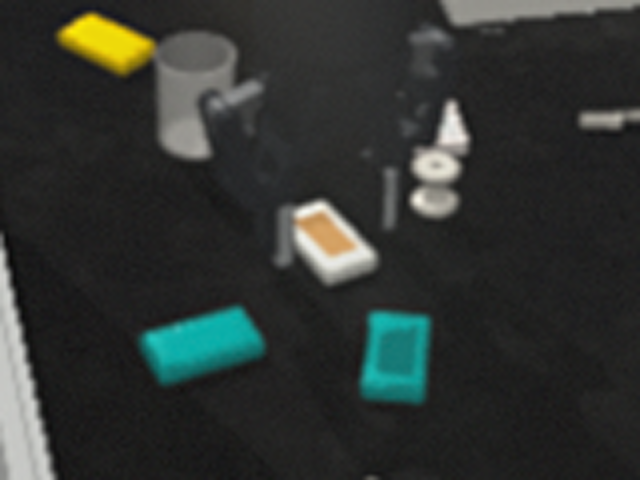

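play_rows(
  moves=[
    {"dx": 0.8, "dy": -0.5, "dz": 1, "roll": 0, "hand": 0.2},
    {"dx": 0.8, "dy": -0.5, "dz": 1, "roll": 0, "hand": 0.2},
    {"dx": 0.8, "dy": -0.5, "dz": 1, "roll": 0, "hand": 0.2},
    {"dx": 0.8, "dy": -0.5, "dz": 1, "roll": 0, "hand": 0.2},
    {"dx": 0.8, "dy": -0.5, "dz": 1, "roll": 0, "hand": 0.2},
  ],
)

```text
t: 19.2
tcp_pos: [0.4726, -0.2774, 0.005]
tool_rot: [-1.322, 1.012, -1.014]
contact_force: [-0.4, -0.3, 6.2]
finger_gap: 0.0255
```

play_rows(
  moves=[
    {"dx": 0, "dy": 0, "dz": 0, "roll": 0, "hand": 0.2},
    {"dx": 0, "dy": 0, "dz": 20, "roll": 0, "hand": 0.2},
    {"dx": 0, "dy": 0, "dz": 60, "roll": 0, "hand": 0.2},
    {"dx": 0, "dy": 0, "dz": 100, "roll": 0, "hand": 0.2},
    {"dx": 0, "dy": 20, "dz": 105, "roll": 10, "hand": 0.2},
  ],
)

```text
t: 19.82
tcp_pos: [0.4741, -0.2592, 0.1124]
tool_rot: [-1.387, 0.874, -0.884]
contact_force: [-0.2, -0.1, -1.0]
finger_gap: 0.0261
```

```bash
python3 look.py 17
```

```text
t 19.82 tcp [ 474.1 -259.2  112.4] jaw 25.2 F [-0.2 -0.1 -1. ] gap 0.026120320201832897 j [-0.65  0.31 -0.26  0.99 -0.    0.48]
side [344.1 281.4]
top [445.4 246.5]
```

View pics/side17.png

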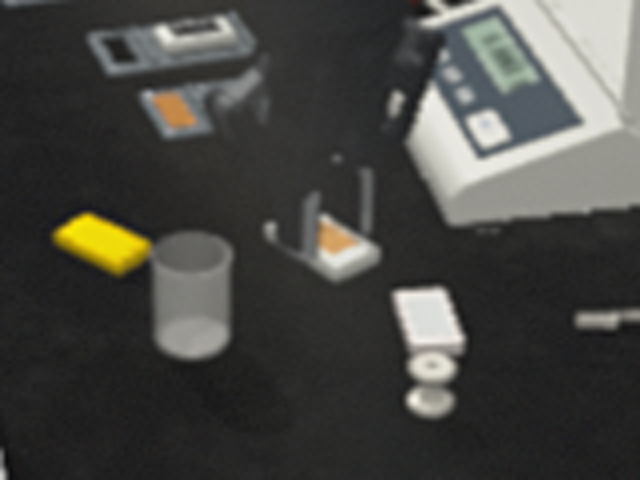

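play_rows(
  moves=[
    {"dx": 0, "dy": 40, "dz": 0, "roll": 9, "hand": 0.2},
    {"dx": 0, "dy": 90, "dz": 0, "roll": 18, "hand": 0.2},
    {"dx": 5, "dy": 140, "dz": 0, "roll": 27, "hand": 0.2},
    {"dx": 10, "dy": 190, "dz": 0, "roll": 36, "hand": 0.2},
    {"dx": 20, "dy": 240, "dz": 0, "roll": 45, "hand": 0.2},
  ],
)

```text
t: 20.55
tcp_pos: [0.4915, -0.0158, 0.1084]
tool_rot: [-1.554, 0.273, -0.27]
contact_force: [0.6, -0.7, -0.7]
finger_gap: 0.0258
```

play_rows(
  moves=[
    {"dx": 10, "dy": 45, "dz": 0, "roll": 9, "hand": 0.2},
    {"dx": 20, "dy": 85, "dz": 0, "roll": 18, "hand": 0.2},
    {"dx": 33, "dy": 110, "dz": -20, "roll": 24.4, "hand": 0.2},
    {"dx": 33, "dy": 110, "dz": -55, "roll": 24.4, "hand": 0.2},
    {"dx": 33, "dy": 110, "dz": -85, "roll": 24.4, "hand": 0.2},
  ],
)

```text
t: 21.18
tcp_pos: [0.5246, 0.0932, 0.0222]
tool_rot: [-1.57, -0.059, 0.061]
contact_force: [-0.1, 0.1, -0.6]
finger_gap: 0.0258
```

play_rows(
  moves=[
    {"dx": 0, "dy": 0, "dz": 0, "roll": 0, "hand": 0.2},
    {"dx": 0, "dy": 0, "dz": 0, "roll": 0, "hand": 0.2},
    {"dx": 0, "dy": 0, "dz": 0, "roll": 0, "hand": 0.2},
    {"dx": 0, "dy": 0, "dz": 0, "roll": 0, "hand": 0.2},
    {"dx": 0, "dy": 0, "dz": 0, "roll": 0, "hand": 0.2},
  ],
)

```text
t: 21.8
tcp_pos: [0.5256, 0.0929, 0.025]
tool_rot: [-1.57, -0.062, 0.06]
contact_force: [1.1, 0.4, 0.3]
finger_gap: 0.0259
```

```bash
python3 look.py 18
```

```text
t 21.8 tcp [525.6  92.9  25. ] jaw 94.5 F [1.1 0.4 0.3] gap 0.025928041031395527 j [ 0.02  0.39 -0.39  0.79  0.   -0.05]
side [325.6 238.1]
top [276.9 230.4]
```

View pics/side18.png

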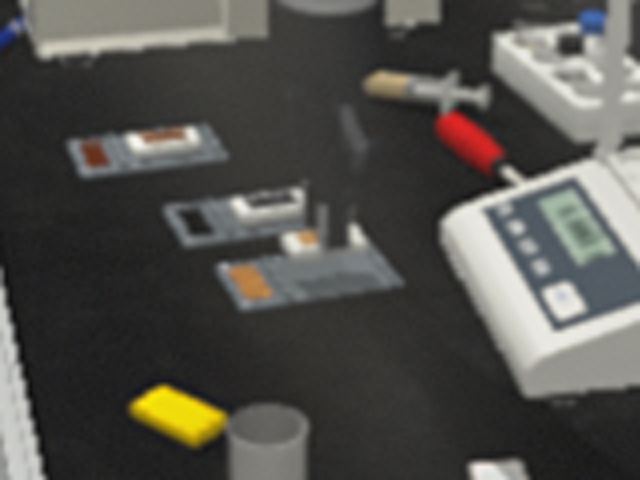

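play_rows(
  moves=[
    {"dx": 1.5, "dy": -2.2, "dz": 0, "roll": 0, "hand": 0.2},
    {"dx": 1.5, "dy": -2.2, "dz": -8, "roll": 0, "hand": 0.2},
    {"dx": 1.5, "dy": -2.2, "dz": -15, "roll": 0, "hand": 0.2},
    {"dx": 1.5, "dy": -2.2, "dz": -15, "roll": 0, "hand": 0.2},
    {"dx": 1.5, "dy": -2.2, "dz": -15, "roll": 0, "hand": 0.2},
  ],
)

```text
t: 22.52
tcp_pos: [0.5263, 0.0908, 0.009]
tool_rot: [-1.57, -0.061, 0.062]
contact_force: [0.1, 0.1, -0.4]
finger_gap: 0.0257
```

play_rows(
  moves=[
    {"dx": 0.8, "dy": 0, "dz": -1.5, "roll": 0, "hand": 0.2},
    {"dx": 0.8, "dy": 0, "dz": -1.5, "roll": 0, "hand": 0.2},
    {"dx": 0.8, "dy": 0, "dz": -1.5, "roll": 0, "hand": 0.2},
    {"dx": 0.8, "dy": 0, "dz": -1.5, "roll": 0, "hand": 0.2},
    {"dx": 0.8, "dy": 0, "dz": -1.5, "roll": 0, "hand": 0.2},
  ],
)

```text
t: 23.15
tcp_pos: [0.5273, 0.0908, 0.008]
tool_rot: [-1.57, -0.061, 0.062]
contact_force: [-2.6, 0.5, 5.1]
finger_gap: 0.0256
```

The tool now feels 5 N upward, so the slide is resting on the tray. Releasing and retreating to the right.

play_rows(
  moves=[
    {"dx": 0, "dy": 0, "dz": 0, "roll": 0, "hand": 0.5},
    {"dx": 0, "dy": 0, "dz": 0, "roll": 0, "hand": 0.5},
    {"dx": 0, "dy": 0, "dz": 0, "roll": 0, "hand": 0.6},
    {"dx": 0, "dy": 0, "dz": 0, "roll": 0, "hand": 0.6},
    {"dx": 0, "dy": 0, "dz": 0, "roll": 0, "hand": 0.6},
  ],
)

```text
t: 23.78
tcp_pos: [0.5274, 0.0908, 0.0077]
tool_rot: [-1.57, -0.061, 0.062]
contact_force: [-0.9, 0.2, -0.1]
finger_gap: 0.0511
```

play_rows(
  moves=[
    {"dx": 0, "dy": 0, "dz": 15, "roll": 0, "hand": 0.6},
    {"dx": 0, "dy": 0, "dz": 55, "roll": 0, "hand": 0.6},
    {"dx": 0, "dy": 0, "dz": 100, "roll": 0, "hand": 0.6},
    {"dx": -15, "dy": -40, "dz": 130, "roll": 0, "hand": 0.6},
    {"dx": -35, "dy": -90, "dz": 150, "roll": 0, "hand": 0.6},
  ],
)

```text
t: 24.4
tcp_pos: [0.4934, 0.0003, 0.1608]
tool_rot: [-1.571, -0.067, 0.06]
contact_force: [1.0, -0.8, 0.1]
finger_gap: 0.0515
```

play_rows(
  moves=[
    {"dx": -10, "dy": -50, "dz": 0, "roll": 0, "hand": 0.6},
    {"dx": -20, "dy": -100, "dz": 0, "roll": 0, "hand": 0.6},
    {"dx": -20, "dy": -130, "dz": 0, "roll": 0, "hand": 0.6},
    {"dx": -20, "dy": -130, "dz": 0, "roll": 0, "hand": 0.6},
    {"dx": -20, "dy": -130, "dz": 0, "roll": 0, "hand": 0.6},
  ],
)

```text
t: 25.02
tcp_pos: [0.4724, -0.1288, 0.1583]
tool_rot: [-1.57, -0.062, 0.061]
contact_force: [0.9, -0.5, 0.7]
finger_gap: 0.0512
```

```bash
python3 look.py 19; for a in "454.7 315.3 3" "508.1 187.1 4.5" "527.4 90.7 4.6";do echo $a; python3 placed.py top19.pkl $a;done; python3 -c "
import pickle,cv2
for n in('top','side'):cv2.imwrite('pics/%s19f.png'%n,pickle.load(open(n+'19.pkl','rb'))['image'])
cv2.imwrite('pics/t19c.png',cv2.resize(pickle.load(open('top19.pkl','rb'))['image'][200:310,150:310],None,fx=4.5,fy=4.5,interpolation=cv2.INTER_CUBIC))"
```

```text
t 25.02 tcp [ 472.4 -128.8  158.3] jaw 94.5 F [ 0.9 -0.5  0.7] gap 0.05117664682457948 j [-0.43  0.19 -0.31  1.08  0.   -0.51]
side [327.  231.5]
top [384.2 247.4]
454.7 315.3 3
170 [array([454.4, 314.2]), array([31. , 55.3]), np.float64(179.7)] err [-0.3 -1.1]
185 [array([453.9, 314.3]), array([30.2, 54.3]), np.float64(4.1)] err [-0.8 -1. ]
200 [array([453.9, 314.2]), array([29.1, 53.8]), np.float64(3.3)] err [-0.8 -1.1]
508.1 187.1 4.5
170 [array([509.3, 186.1]), array([31.3, 55.2]), np.float64(4.8)] err [ 1.2 -1. ]
185 [array([509. , 186.3]), array([30. , 54.2]), np.float64(4.8)] err [ 0.9 -0.8]
200 [array([509. , 186.2]), array([28.9, 53.7]), np.float64(4.8)] err [ 0.9 -0.9]
527.4 90.7 4.6
170 [array([526.5,  89.7]), array([31.2, 55.6]), np.float64(4.6)] err [-0.9 -1. ]
185 [array([526.2,  89.7]), array([30.3, 54.6]), np.float64(4.6)] err [-1.2 -1. ]
200 [array([526.4,  89.8]), array([28.4, 53.8]), np.float64(5.1)] err [-1.  -0.9]
```

View pics/t19c.png

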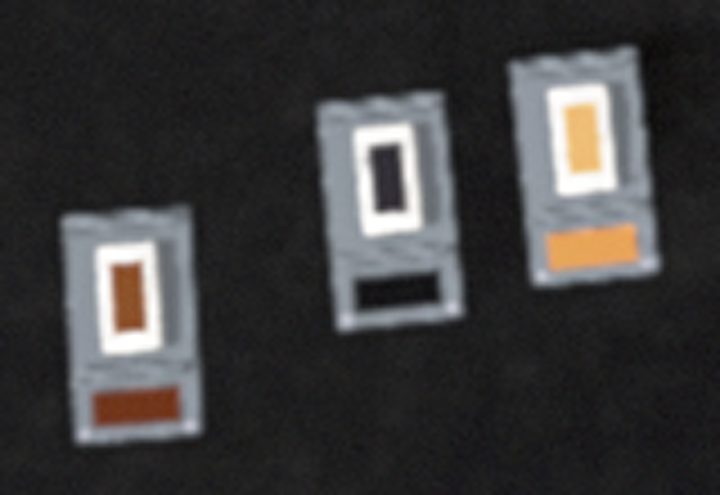

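View pics/side19f.png

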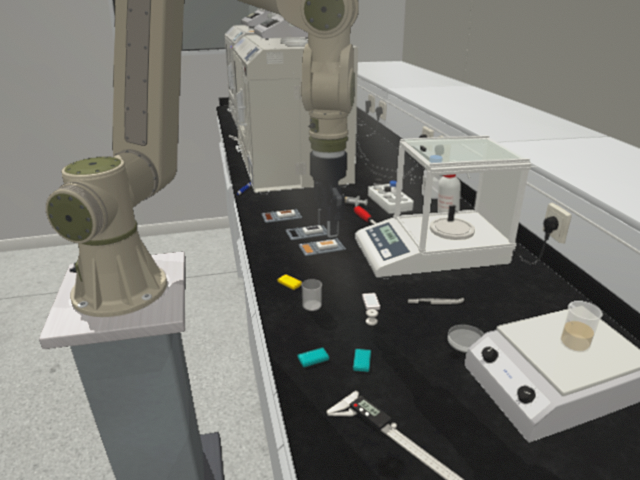

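The crop shows all three slides flat and squarely between the lips, each on its own colour. The errors are about 1 mm and at most 1°. In the side view the beaker (312,294), blank (371,300) and nozzle (371,316) are where they started. Handing in.

```bash
python3 - <<'E'
import pickle,cv2,numpy as np
a=pickle.load(open("side0.pkl","rb"))["image"].astype(int);b=pickle.load(open("side19.pkl","rb"))["image"].astype(int)
for n,(x0,y0,x1,y1) in dict(beaker=(298,276,326,314),blanknozzle=(360,290,382,328)).items(): print(n,np.abs(a-b)[y0:y1,x0:x1].mean())
from workcell import bot; print(bot.finish_job())
E
```

```text
beaker 3.3728070175438596
blanknozzle 3.850079744816587
the job is handed in; nothing more can be done
None
```

I laid the black, then the brown, then the tan slide into the trays with matching cards, coating up. I then backed the arm clear and handed the job in at about 25 s, well under the 88 s limit.

- **Placement:** in the last top view each slide's centre is about 1 mm from its tray's rest point in x and in y, inside the 2 mm calibration. Most angle readings are within about 1° of the tray's axis. One of the three brightness thresholds for the brown slide read about 3° off, but the other two agree with its tray.
- **Left standing:** a pixel comparison of the side view before and after shows the beaker, the blank slide and the nozzle unmoved.
- **Forces:** in the readings at the end of each move, contact never passed about 6 N, felt when the fingers closed or a slide met its tray.
- **Disagreements:** the side camera put the brown card about 6 mm off in y from the top camera. The card showed only 28 pixels there, so I used the top view, and the final picture agrees with it. One move call was refused because it left out the roll value, so I sent it again and nothing had moved.

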